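# Count three nuts off into the trough of a parts tray

### The job

Count off the three loose M12 nuts: with the fingertips, sweep each one across the blue counting tray and over the platform's edge into its trough, without lifting any of them and leaving the bolt standing where it is among them. When all three nuts lie in the trough, push the trough's lid over and press it fully shut. Leave the other things on the bench alone.

Things in the scene. Friction and masses are not known exactly. Their poses are not given: they have to be found in the camera images.
- tray: Blue sheet-metal counting tray, 210 x 210 mm, fixed. Origin: centre of the footprint on the bench, z up. Its flat platform, 36 mm above the bench, spans its own x -102 to 102 and y -102 to +45 mm (the trough's edge). A rim 12 mm higher than the platform runs along both x ends and the -y side, where a pouring spout juts out; the trough side has no rim
- trough_floor (a point): Middle of the trough's floor, 5 mm above the bench. The trough lies along the tray's +y side, sunk below the platform: inside it spans tray y +45 to +100 and x -102 to 102 mm; its outer wall is only as high as the platform, and carries the lid's hinge
- tray_lid (a joint): Angle (rad) of the trough's aluminium lid: 0 = shut, flat, top about 40 mm above the bench; it starts open, leaning outwards (1.9 to 2.25; limit 2.4). Hinge axis along the tray's x at tray y +103, 38.5 mm up; lid 206 mm long, reaching 62 mm from the hinge, over the platform's edge when shut. The stiff hinge (0.055 N m) stays at any angle: push it over and press it down, 1 to 4 N
- lid_edge (a point): Middle of the lid's free edge (a rolled bead 5 mm thick), 60 mm from the hinge axis
- nut_a: M12 hex nut (brass coloured), 22 mm over corners, 19 mm over flats, 10 mm high, 17 g, lying flat on the tray's platform. Origin: centre of its underside, z up
- nut_b: M12 hex nut (steel), same size and origin as nut_a, also on the platform
- nut_c: M12 hex nut (steel), same size and origin as nut_a, also on the platform
- bolt: M12 x 30 hex bolt (steel) standing on its head on the platform among the nuts: head 22 mm over corners, shank 12 mm thick, 37.5 mm high in all, 50 g. Origin: centre of its underside. It and the nuts stand in four lanes 46 mm apart along the tray's x, each clear towards the trough. To be left standing where it is
- wood_offcut: Beech offcut 45 x 90 x 22 mm lying on the bench near its left end, outside the lid's reach, to be left alone. Origin: centre of its underside
- tape_roll: Roll of black tape, 58 mm across and 19 mm high, lying on the bench to the right of the tray, to be left alone. Origin: centre of its underside
- spanner: Steel spanner 25 x 193 x 8 mm lying on the bench near its left end, outside the lid's reach, to be left alone. Origin: centre of its underside

How it is judged:
By the outcome, as a careful person would: the job done as asked, in the order asked, and still so for the second after the job is handed in, with the robot touching nothing.
It also fails if it takes over 58 s, if anything falls off the work surface, if the arm or the gripper's body presses on something with over 40 N, if the wrist force passes 120 N, or if a joint passes its speed limit or range.

### The arm

A 6-joint arm with a two-finger parallel gripper is mounted at the origin on a cart in front of the work surface, level with it; the furniture and walls round the work are solid. World frame = base frame: x ahead of the robot, y to its left, z up, the work surface at z = 0. Lengths are in mm, angles in rad, forces in N, time in s.
With the tool pointing down it reaches from about 350 to 875 mm from the base axis. Payload 15.5 kg.
Tool frame: the origin (TCP) lies at the very end of the fingers, on their centre line; the grasp point (between the pads) lies 19 mm behind it; z points along the fingers, y is the line along which they close (so a half turn about z gives the same grasp; the last joint's range is limited). The gripper opens to 85 mm and grips with 20 to 120 N. Pads are 22 mm wide; open, the fingers measure 114 mm over their backs; the gripper's body (76 mm by 85 mm) begins 54 mm behind the grasp point. The pads swing forward as they close: fully open they stand 13 mm farther back than shut.
Start: joints at [1.127, 0.494, 1.345, -0, 1.302, -0.096], TCP at [213.602, 587.368, 231.277] pointing down, gripper open.
Joint ranges: [-2.91, 2.91], [-0.82, 2.16], [0.22, 2.67], [-1.22, 4.37], [0.12, 2.79], [-3.08, 3.08]. Speed limits (rad/s): [1.89, 1.89, 2.57, 3.01, 3.01, 3.01].

### API

Orientations are given as a rotation vector (axis times angle).
In Python, from station import read_state, read_camera, close_job gives the robot as it stands.
- The arm moves only by the tool apply_moves, never from a script. Its argument "plan" is a list of rows, each a list of 7 numbers: the shift along the tool's x, y, z in m, then the turn, a rotation vector about the tool's x, y, z in degrees, then the opening, from 0 (shut) to 1 (fully open). A call has 1 to 10 rows; each row shifts and turns the commanded pose from where the row before left it, along the tool's axes as they then stand; what a row does not reach is not made up. A row lasts 1/12 s, in which the tool goes at most 41.7 mm and 7.16 degrees, less where a joint would pass 70% of its speed; a pose out of reach is approached as far as the arm can. A call with a gripper value outside its range is refused whole. The fingers move at their own pace and stop on an object; the grip force is fixed at half the most. Time passes only in rows, so rows that do not move let the fingers close. It gives the time, the measured TCP pose, the force, the opening and the grip force at its end, in the units of the state.
- read_state(): the state, without advancing time (a new reading comes with each control period).
- read_camera(name): name is "scene" or "top" or "wrist"; returns a dict with "image" (384x512x3 uint8, red, green, blue), "range_z" (384x512 float32, mm along the optical axis (not along the pixel's ray), 0 where there is no reading), "K" (3x3 intrinsics, pixels), "origin" and "orientation" of the camera in the world; the wrist camera has in their place "hand_eye" (4x4, takes a point from camera to tool coordinates, whose origin is the TCP and whose axes are the flange's). Camera axes: x right, y up, looking along -z (the intrinsics and any distortion apply to the point x, -y, -z); pixel columns grow to the right and rows downward; lengths in mm; the calibration is good to about 2 mm. A picture is of the moment at which its call begins: read the wrist's pose just before it.
- close_job(): hands the job in; it is judged then, once.
The state is a dict: "time": time; "qpos": joint angles; "joint_velocities": joint speeds; "effort": joint torques, N m; "position": TCP position; "tool_rot": TCP orientation; "ft_force": force on the tool from outside, world axes, zero at the start; "ft_torque": the same for the moment, N m; "width": opening from 0.0 (shut) to 1.0 (fully open); "grip_force": force on a finger pad.
Only numpy, scipy, OpenCV 4.12 (cv2) and the standard library are available. Lean on these libraries where they do the work, as an engineer would, in place of code of your own. Each camera call takes 0.05 s, during which the arm holds its last target. There are 200 camera calls.

## Working session

There is one attempt and no reset: what is moved stays moved. The work goes in short steps, Python scripts to look and compute and a tool call to move; the robot and the scene stay as the last step left them, time stands still between calls to the robot, and variables do not carry over. Pictures are saved under pics/ and viewed, at most 10 in all, crops included, and the job is handed in when it is done.

Besides the shell and the picture viewer there is one more tool, called after "Call:" by a JSON object that holds its "api" and its "payload". apply_moves: Moves the arm, as the interface text tells. Its arguments: {"type":"object","properties":{"plan":{"type":"array","items":{"type":"array","items":{"type":"number"}}}},"required":["plan"]}

```bash
mkdir -p pics; cat > h.py <<'E'
import numpy as np, cv2
from station import *
from scipy.spatial.transform import Rotation as R
def snap(n,f):
    s=read_state(); c=read_camera(n); cv2.imwrite('pics/'+f,c['image'][:,:,::-1]); np.savez('/tmp/'+n,**{k:v for k,v in c.items()}); return s,c
E
python3 - <<'E'
from h import *
for n in('top','scene'):
    s,c=snap(n,n+'0.png'); print(n,c['K'],c['origin'],c['orientation'],[k for k in c])
print(s)
E
```

```text
top [[461.35737207   0.         255.50857025]
 [  0.         461.35737207 201.00166832]
 [  0.           0.           1.        ]] [ 305.05116489   60.69581375 1360.54107092] [ 0.14147716 -0.13620598 -1.56068693] ['image', 'range_z', 'K', 'origin', 'orientation']
scene [[401.16126137   0.         249.27437717]
 [  0.         401.16126137 185.38160037]
 [  0.           0.           1.        ]] [ 236.772995   -599.69461584  704.29531659] [ 0.85437885 -0.18570234 -0.44427247] ['image', 'range_z', 'K', 'origin', 'orientation']
{'time': 0.05, 'qpos': array([ 1.12648942e+00,  4.94186124e-01,  1.34611961e+00,  2.52491087e-05,
        1.30249803e+00, -9.55527331e-02]), 'joint_velocities': array([ 0.00079065, -0.00015441, -0.00019497,  0.00087971, -0.00147346,
       -0.00031725]), 'effort': array([ 1.93741296e-03, -8.84432745e+01, -3.84998095e+01, -2.49481673e-04,
        4.56585796e-03, -3.35359482e-05]), 'position': array([213.44770801, 587.0476623 , 230.70232666]), 'tool_rot': array([-5.44999866e-01, -3.09360627e+00,  1.82312157e-03]), 'ft_force': array([ 0.5360716 , -0.59127274, -0.03965294]), 'ft_torque': array([-0.01646746,  0.05161116,  0.0162205 ]), 'grip_force': 0.0, 'width': 0.9992924001817258}
```

View pics/top0.png

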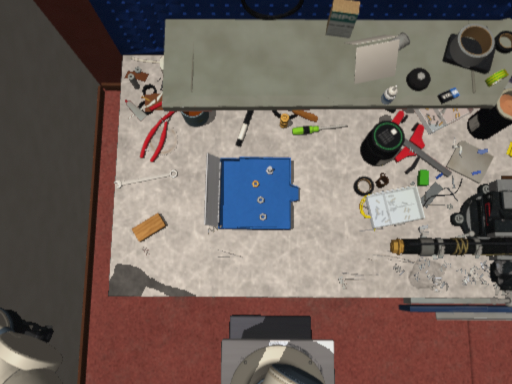

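View pics/scene0.png

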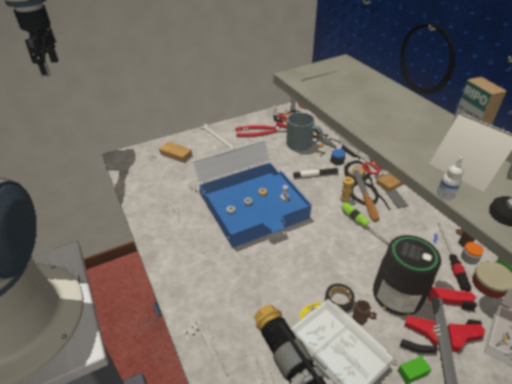

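The top view shows the blue tray at about (257,193), its trough and open lid on the left (world +y). The bolt is at (270,170) and the nuts at (255,184), (262,200) and (262,217). The scene view agrees, and the arm is clear of the tray.

```bash
cat >> h.py <<'E'
def ray(c,uv,z):
    K=c['K'];Rm=R.from_rotvec(c['orientation']).as_matrix();uv=np.atleast_2d(uv).astype(float)
    d=np.c_[(uv[:,0]-K[0,2])/K[0,0],-(uv[:,1]-K[1,2])/K[1,1],-np.ones(len(uv))]@Rm.T
    o=np.array(c['origin']);return o+d*((z-o[2])/d[:,2])[:,None]
E
python3 - <<'E'
from h import *
c=dict(np.load('/tmp/top.npz'));im=c['image']
hsv=cv2.cvtColor(im,cv2.COLOR_RGB2HSV)
m=((hsv[...,0]>98)&(hsv[...,0]<120)&(hsv[...,1]>150)).astype(np.uint8)
m[:130]=0;m[250:]=0;m[:,:190]=0;m[:,310:]=0
cs,_=cv2.findContours(m,cv2.RETR_CCOMP,cv2.CHAIN_APPROX_SIMPLE)
for k in cs:
    a=cv2.contourArea(k)
    if a>8:
        (x,y),_=cv2.minEnclosingCircle(k); print(a,(x,y),cv2.boundingRect(k),ray(c,(x,y),44)[0].round(1))
        if a>1000:
            p=cv2.approxPolyDP(k,2.5,True)[:,0];print(np.c_[p,ray(c,p,45)[:,:2].round(1)])
big=cv2.resize(im[145:240,195:310],None,fx=6,fy=6,interpolation=cv2.INTER_CUBIC);cv2.imwrite('pics/c.png',big[:,:,::-1])
E
```

```text
4844.0 (255.02206420898438, 193.47825622558594) (219, 158, 79, 71) [562.7  67.4  44. ]
[[221.  159.  665.4 168.2]
 [219.  224.  472.6 170.3]
 [222.  227.  464.  161.5]
 [289.  228.  462.2 -30.6]
 [289.  203.  534.9 -31.1]
 [297.  199.  546.8 -54.4]
 [297.  188.  579.4 -54.7]
 [289.  186.  585.2 -31.5]
 [289.  159.  666.4 -32. ]]
67.0 (262.5, 216.10000610351562) (258, 211, 10, 11) [496.4  45.4  44. ]
67.0 (260.2704772949219, 199.43443298339844) (256, 195, 10, 10) [545.2  52.   44. ]
70.0 (255.0, 183.14999389648438) (250, 178, 11, 11) [593.4  67.6  44. ]
73.0 (269.5, 169.59091186523438) (264, 164, 11, 12) [634.3  25.3  44. ]
```

View pics/c.png

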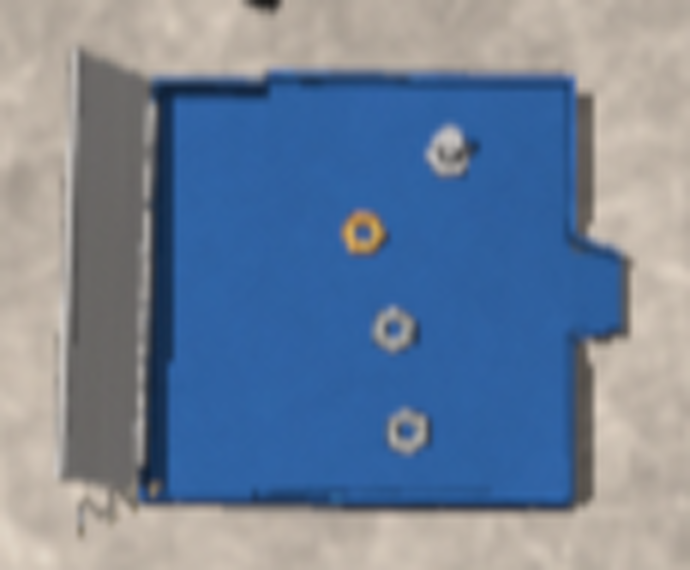

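Call:
{"api": "apply_moves", "payload": {"plan": [[0,0,0,0,0,-6.67,0],[0,0,0,0,0,-6.67,0],[0,0,0,0,0,-6.66,0],[-0.014,-0.029,0,0,0,0,0],[-0.014,-0.029,0,0,0,0,0],[-0.014,-0.029,0,0,0,0,0],[-0.014,-0.029,0,0,0,0,0],[-0.014,-0.029,0,0,0,0,0],[-0.014,-0.029,0,0,0,0,0],[-0.014,-0.029,0,0,0,0,0]]}}

```text
time: 0.93
position: [311.9, 382.9, 231.1]
tool_rot: [0.001, -3.141, 0.0]
ft_force: [0.9, 0.7, -0.8]
width: -0.001
grip_force: 0.0
```

Call:
{"api": "apply_moves", "payload": {"plan": [[-0.014,-0.029,0,0,0,0,0],[-0.014,-0.029,0,0,0,0,0],[-0.014,-0.029,0,0,0,0,0],[-0.014,-0.029,0,0,0,0,0],[-0.014,-0.029,0,0,0,0,0],[-0.014,-0.029,0,0,0,0,0],[-0.014,-0.029,0,0,0,0,0],[-0.014,-0.029,0,0,0,0,0],[-0.014,-0.029,0,0,0,0,0],[-0.014,-0.029,0,0,0,0,0]]}}

```text
time: 1.77
position: [452.0, 92.8, 231.2]
tool_rot: [0.0, -3.141, -0.0]
ft_force: [0.6, 1.1, -0.2]
width: -0.003
grip_force: 0.0
```

Call:
{"api": "apply_moves", "payload": {"plan": [[-0.014,-0.029,0.01,0,0,0,0],[-0.014,-0.029,0.01,0,0,0,0],[-0.014,-0.025,0.01,0,0,0,0],[0,0,0,0,0,0,0],[0,0,0,0,0,0,0]]}}

```text
time: 2.18
position: [493.8, 10.3, 200.5]
tool_rot: [-0.003, -3.14, -0.0]
ft_force: [-0.5, 0.3, 0.5]
width: 0.003
grip_force: 0.0
```

```bash
python3 - <<'E'
from h import *
s,c=snap('wrist','w1.png'); print(s['position'],s['tool_rot'],s['width'],s['time'],s['qpos'],c['hand_eye'])
E
```

```text
[493.7612073   10.30718328 200.51316919] [-3.29493391e-03 -3.14007080e+00 -2.13852762e-04] 0.0025912416026498742 2.1833 [-1.00092785e-01  3.48614485e-01  1.70079800e+00 -1.66267160e-05
  1.09370630e+00 -1.66878283e+00] [[-1.50215184e-04  9.63949046e-01  2.66086854e-01  6.71553779e+01]
 [ 9.99999642e-01  3.66520237e-04 -7.63253420e-04  1.65488380e-01]
 [-8.33263623e-04  2.66086644e-01 -9.63948756e-01 -1.41685633e+02]
 [ 0.00000000e+00  0.00000000e+00  0.00000000e+00  1.00000000e+00]]
```

View pics/w1.png

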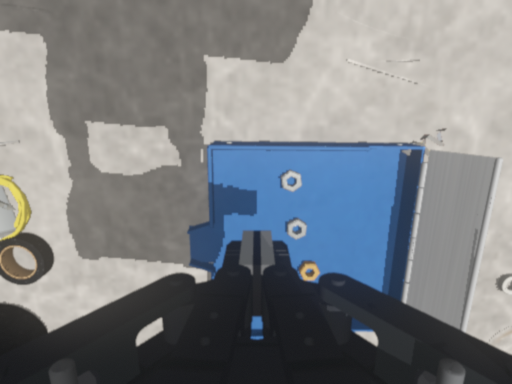

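The wrist view shows nuts c, b and a at (291,181), (296,229) and (309,271). The trough's edge is at column ~400 and the hinge at ~422. The fingers hang over the spout side of the tray.

```bash
cat >> h.py <<'E'
def wcam(s,c):
    T=np.eye(4);T[:3,:3]=R.from_rotvec(s['tool_rot']).as_matrix();T[:3,3]=s['position'];M=T@c['hand_eye']
    return dict(K=c['K'],origin=M[:3,3],orientation=R.from_matrix(M[:3,:3]).as_rotvec())
E
python3 - <<'E'
from h import *
c=dict(np.load('/tmp/wrist.npz'));s=read_state();w=wcam(s,c)
for uv,z in [((291,181),46),((296,229),46),((309,271),46),((208,143),48),((424,147),38),((401,151),36),((388,320),36),((407,302),38.5)]: print(uv,ray(w,uv,z)[0].round(1))
im=c['image'];d=c['range_z']
Rm=R.from_rotvec(w['orientation']).as_matrix();K=c['K']
def pt(u,v):
    z=d[v,u];return (w['origin']+Rm@np.array([(u-K[0,2])/K[0,0]*z,-(v-K[1,2])/K[1,1]*z,-z])).round(1)
for u,v in [(240,170),(340,170),(370,260),(291,175),(310,264),(408,240),(495,165),(480,240),(468,320),(490,200),(440,200)]:print(u,v,pt(u,v))
E
```

```text
(291, 181) [496.4  44.7  46. ]
(296, 229) [545.6  51.   46. ]
(309, 271) [592.2  66.   46. ]
(208, 143) [459.9 -33.   48. ]
(424, 147) [465.1 171.8  38. ]
(401, 151) [469.1 151.2  36. ]
(388, 320) [659.2 159.2  36. ]
(407, 302) [634.4 176.3  38.5]
240 170 [487.6  -4.5  35.9]
340 170 [488.   93.9  34.7]
370 260 [601.7 144.8   3.6]
291 175 [490.6  44.6  45.7]
310 264 [584.8  66.9  44.8]
408 240 [562.9 170.6  34. ]
495 165 [473.1 204.2  89.2]
480 240 [537.8 202.7  91.1]
468 320 [ 6.870e+02  2.774e+02 -4.000e-01]
490 200 [502.  204.3  91.2]
440 200 [512.3 183.7  56.9]
```

Call:
{"api": "apply_moves", "payload": {"plan": [[-0.0025,0,0.03,0,0,0,0],[0,0,0.03,0,0,0,0],[0,0,0.03,0,0,0,0],[0,0,0.03,0,0,0,0],[0,0,0.025,0,0,0,0],[0,0,0.01,0,0,0,0],[0,0,0.005,0,0,0,0],[0,0,0,0,0,0,0]]}}

```text
time: 2.9
position: [496.0, 12.0, 41.3]
tool_rot: [0.002, -3.141, -0.0]
ft_force: [0.2, 0.4, 0.5]
width: -0.002
grip_force: 0.0
```

Call:
{"api": "apply_moves", "payload": {"plan": [[0,0.006,0,0,0,0,0],[0,0.006,0,0,0,0,0],[0,0.01,0,0,0,0,0],[0,0.01,0,0,0,0,0],[0,0.01,0,0,0,0,0],[0,0.01,0,0,0,0,0],[0,0.01,0,0,0,0,0],[0,0.01,0,0,0,0,0],[0,0.009,0,0,0,0,0],[0,0.008,0,0,0,0,0]]}}

```text
time: 3.73
position: [496.2, 101.5, 41.3]
tool_rot: [0.001, -3.142, 0.0]
ft_force: [0.7, -0.7, -0.1]
width: 0.0
grip_force: 0.1
```

Call:
{"api": "apply_moves", "payload": {"plan": [[0,0.008,0,0,0,0,0],[0,0.008,0,0,0,0,0],[0,0.004,0,0,0,0,0],[0,0,0,0,0,0,0],[0,-0.005,-0.02,0,0,0,0],[0,-0.01,-0.03,0,0,0,0]]}}

```text
time: 4.23
position: [494.7, 105.5, 89.9]
tool_rot: [0.002, -3.137, 0.001]
ft_force: [-0.5, -0.5, 0.3]
width: 0.004
grip_force: 0.0
```

```bash
python3 - <<'E'
from h import *
s,c=snap('top','t2.png'); print(s['position'])
s,c=snap('scene','s2.png'); b=cv2.resize(cv2.imread('pics/s2.png')[130:255,180:330],None,fx=5,fy=4.8);cv2.imwrite('pics/s2c.png',b)
E
```

```text
[494.6780239  105.53338008  89.93745585]
```

View pics/s2c.png

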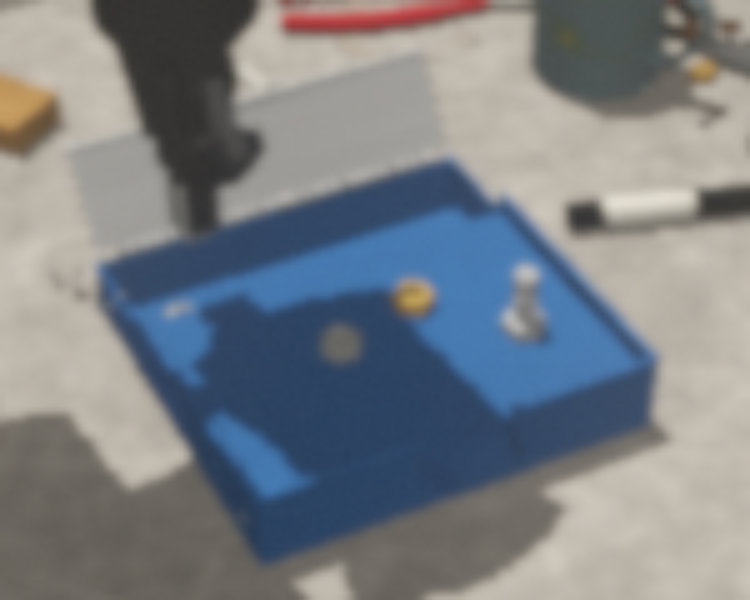

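```bash
python3 - <<'E'
from h import *
b=cv2.imread('pics/t2.png')[145:240,195:310];cv2.imwrite('pics/t2c.png',cv2.resize(b,None,fx=6,fy=6,interpolation=cv2.INTER_CUBIC))
c=dict(np.load('/tmp/scene.npz'));print(ray(c,(180+180/5,130+308/4.8),40),ray(c,(180+180/5,130+308/4.8),20))
d=c['range_z'];K=c['K']
for v in range(190,199):
  print([tuple((c['origin']+R.from_rotvec(c['orientation']).as_matrix()@(np.array([(u-K[0,2])/K[0,0],-(v-K[1,2])/K[1,1],-1])*d[v,u])).round(0)) for u in (213,216,219)])
E
```

```text
[[489.0661833  112.62099849  40.        ]] [[496.66199745 134.06675     20.        ]]
[(np.float64(502.0), np.float64(169.0), np.float64(5.0)), (np.float64(509.0), np.float64(165.0), np.float64(5.0)), (np.float64(515.0), np.float64(160.0), np.float64(7.0))]
[(np.float64(500.0), np.float64(164.0), np.float64(6.0)), (np.float64(507.0), np.float64(162.0), np.float64(5.0)), (np.float64(514.0), np.float64(156.0), np.float64(7.0))]
[(np.float64(498.0), np.float64(159.0), np.float64(8.0)), (np.float64(504.0), np.float64(154.0), np.float64(9.0)), (np.float64(512.0), np.float64(153.0), np.float64(6.0))]
[(np.float64(498.0), np.float64(160.0), np.float64(4.0)), (np.float64(499.0), np.float64(141.0), np.float64(17.0)), (np.float64(511.0), np.float64(149.0), np.float64(6.0))]
[(np.float64(495.0), np.float64(153.0), np.float64(6.0)), (np.float64(499.0), np.float64(140.0), np.float64(15.0)), (np.float64(497.0), np.float64(113.0), np.float64(36.0))]
[(np.float64(490.0), np.float64(139.0), np.float64(16.0)), (np.float64(489.0), np.float64(114.0), np.float64(36.0)), (np.float64(496.0), np.float64(110.0), np.float64(37.0))]
[(np.float64(482.0), np.float64(115.0), np.float64(35.0)), (np.float64(487.0), np.float64(109.0), np.float64(37.0)), (np.float64(494.0), np.float64(106.0), np.float64(37.0))]
[(np.float64(479.0), np.float64(109.0), np.float64(37.0)), (np.float64(486.0), np.float64(106.0), np.float64(37.0)), (np.float64(492.0), np.float64(101.0), np.float64(39.0))]
[(np.float64(478.0), np.float64(106.0), np.float64(37.0)), (np.float64(485.0), np.float64(104.0), np.float64(36.0)), (np.float64(237.0), np.float64(-600.0), np.float64(704.0))]
```

View pics/t2c.png

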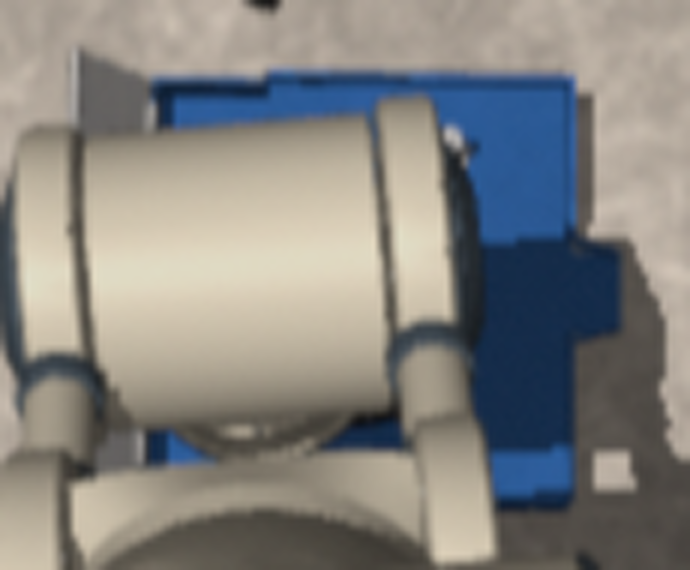

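The top view is mostly hidden by the arm, but the scene depth puts nut c in the trough at about (497,138), with its top at z 16. Next is nut b.

Call:
{"api": "apply_moves", "payload": {"plan": [[-0.0165,-0.03,0,0,0,0,0],[-0.0165,-0.03,0,0,0,0,0],[-0.0165,-0.028,0,0,0,0,0],[0,0,0.02,0,0,0,0],[0,0,0.02,0,0,0,0],[0,0,0.009,0,0,0,0],[0,0,0,0,0,0,0],[0,0,0,0,0,0,0]]}}

```text
time: 5.0
position: [545.3, 17.6, 42.1]
tool_rot: [0.001, -3.14, -0.0]
ft_force: [-0.4, 0.9, 0.9]
width: -0.004
grip_force: 0.0
```

Call:
{"api": "apply_moves", "payload": {"plan": [[0,0.006,0,0,0,0,0],[0,0.006,0,0,0,0,0],[0,0.01,0,0,0,0,0],[0,0.01,0,0,0,0,0],[0,0.01,0,0,0,0,0],[0,0.01,0,0,0,0,0],[0,0.01,0,0,0,0,0],[0,0.01,0,0,0,0,0],[0,0.009,0,0,0,0,0],[0,0.008,0,0,0,0,0]]}}

```text
time: 5.83
position: [545.7, 107.6, 42.3]
tool_rot: [0.001, -3.142, -0.0]
ft_force: [-0.3, 0.1, -0.7]
width: 0.0
grip_force: 0.0
```

Call:
{"api": "apply_moves", "payload": {"plan": [[0,0.008,0,0,0,0,0],[0,0.006,0,0,0,0,0],[0,0,0,0,0,0,0],[0,-0.005,-0.02,0,0,0,0],[0,-0.01,-0.03,0,0,0,0],[0,0,0,0,0,0,0]]}}

```text
time: 6.33
position: [547.8, 104.4, 96.2]
tool_rot: [0.0, 3.136, 0.0]
ft_force: [1.3, -0.4, 1.0]
width: -0.001
grip_force: 0.0
```

Call:
{"api": "apply_moves", "payload": {"plan": [[-0.0155,-0.025,0,0,0,0,0],[-0.0155,-0.025,0,0,0,0,0],[-0.0155,-0.022,0,0,0,0,0],[0,0,0.02,0,0,0,0],[0,0,0.02,0,0,0,0],[0,0,0.01,0,0,0,0],[0,0,0,0,0,0,0],[0,0,0,0,0,0,0]]}}

```text
time: 7.0
position: [591.9, 33.5, 42.1]
tool_rot: [0.001, -3.14, -0.0]
ft_force: [0.0, 0.2, 0.3]
width: -0.0
grip_force: 0.0
```

Call:
{"api": "apply_moves", "payload": {"plan": [[0,0.006,0,0,0,0,0],[0,0.006,0,0,0,0,0],[0,0.01,0,0,0,0,0],[0,0.01,0,0,0,0,0],[0,0.01,0,0,0,0,0],[0,0.01,0,0,0,0,0],[0,0.01,0,0,0,0,0],[0,0.009,0,0,0,0,0],[0,0.009,0,0,0,0,0],[0,0.008,0,0,0,0,0]]}}

```text
time: 7.83
position: [592.2, 122.5, 42.2]
tool_rot: [0.001, -3.142, -0.0]
ft_force: [-0.1, -0.1, 0.1]
width: 0.002
grip_force: 0.0
```

Call:
{"api": "apply_moves", "payload": {"plan": [[0,0,0,0,0,0,0],[0,0,0,0,0,0,0],[0,-0.005,-0.03,0,0,0,0],[0,0,-0.04,0,0,0,0],[0.01,0,-0.04,0,0,0,0],[0.02,0,-0.04,0,0,0,0],[0.02,0,0,0,0,0,0],[0.02,0,0,0,0,0,0],[0.01,0,0,0,0,0,0],[0,0,0,0,0,0,0]]}}

```text
time: 8.67
position: [511.7, 116.1, 189.6]
tool_rot: [0.0, -3.14, 0.0]
ft_force: [0.8, 0.4, 0.6]
width: -0.003
grip_force: 0.0
```

```bash
python3 - <<'E'
from h import *
s,c=snap('wrist','w2.png'); print(s['position'],s['tool_rot'])
E
```

```text
[511.68309531 116.07820111 189.58265179] [ 9.45158515e-05 -3.14027224e+00  2.60548907e-04]
```

View pics/w2.png

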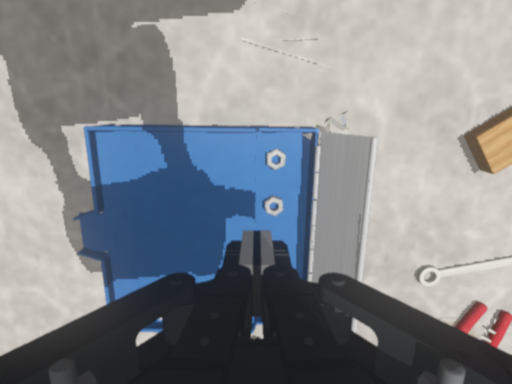

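The wrist view shows nuts c and b in the trough at (276,159) and (275,206). Nut a is hidden by the fingers. I'll move beyond the lid and check nut a from the top camera.

Call:
{"api": "apply_moves", "payload": {"plan": [[-0.01,0.027,0,0,0,0,0],[-0.01,0.027,0,0,0,0,0],[-0.01,0.027,0,0,0,0,0],[-0.01,0.027,0,0,0,0,0],[-0.012,0.027,0,0,0,0,0],[0,0,0,0,0,0,0]]}}

```text
time: 9.22
position: [568.4, 255.7, 188.8]
tool_rot: [-0.003, 3.14, 0.002]
ft_force: [-1.5, -0.7, -0.5]
width: 0.002
grip_force: 0.0
```

```bash
python3 - <<'E'
from h import *
s,c=snap('top','t3.png'); print(s['position'])
b=cv2.imread('pics/t3.png')[145:245,165:310];cv2.imwrite('pics/t3c.png',cv2.resize(b,None,fx=5,fy=5,interpolation=cv2.INTER_CUBIC))
E
```

```text
[568.37331387 255.70429673 188.80432322]
```

View pics/t3c.png

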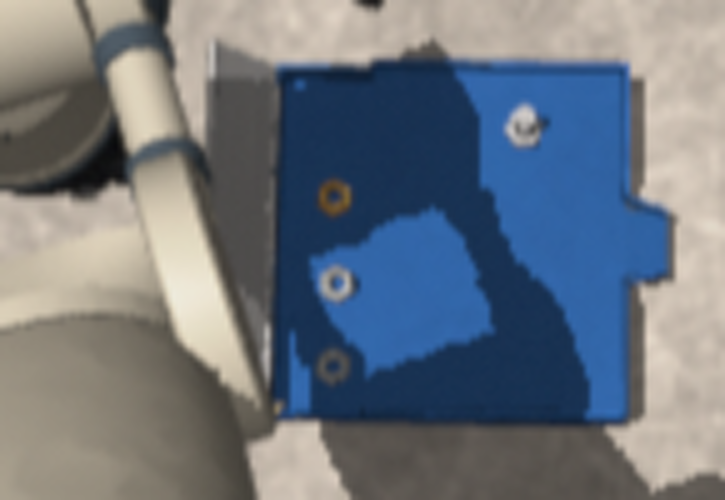

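All three nuts lie in one column, at (334,197), (334,284) and (333,366), which is inside the trough. The bolt is still standing at (523,125). I'll close the lid now.

Call:
{"api": "apply_moves", "payload": {"plan": [[0,0,0.03,0,0,0,0],[0,0,0.03,0,0,0,0],[0,0,0.03,0,0,0,0],[0,0,0.02,0,0,0,0],[0,-0.015,0,0,0,0,0],[0,-0.012,0,0,0,0,0],[0,-0.012,0,0,0,0,0],[0,-0.012,0,0,0,0,0],[0,-0.011,0,0,0,0,0],[0,0,0,0,0,0,0]]}}

```text
time: 10.1
position: [566.1, 187.0, 80.5]
tool_rot: [0.002, 3.14, -0.0]
ft_force: [-0.1, 0.4, 0.5]
width: -0.005
grip_force: 0.0
```

Call:
{"api": "apply_moves", "payload": {"plan": [[0,-0.008,0,0,0,0,0],[0,-0.008,0,0,0,0,0],[0,-0.007,0.002,0,0,0,0],[0,-0.007,0.003,0,0,0,0],[0,-0.006,0.004,0,0,0,0],[0,-0.005,0.005,0,0,0,0],[0,-0.005,0.006,0,0,0,0],[0,0,0,0,0,0,0]]}}

```text
time: 10.77
position: [564.9, 142.5, 58.1]
tool_rot: [-0.0, -3.14, 0.001]
ft_force: [-0.3, 0.1, -0.5]
width: 0.001
grip_force: 0.0
```

```bash
python3 - <<'E'
from h import *
s,c=snap('scene','s3.png'); print(s['position'],s['ft_force'])
b=cv2.imread('pics/s3.png')[120:255,180:330];cv2.imwrite('pics/s3c.png',cv2.resize(b,None,fx=4.4,fy=4.4,interpolation=cv2.INTER_CUBIC))
E
```

```text
[564.91675968 142.50854     58.14238358] [-0.28233984  0.14939117 -0.51213348]
```

View pics/s3c.png

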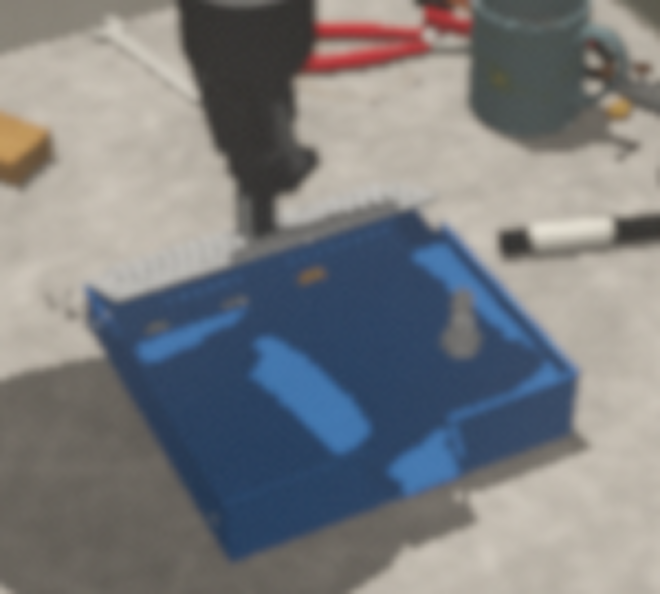

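The scene view shows the lid tipped over to about 25°, with the fingers on its outer face near (258,230). Now I'll press down.

Call:
{"api": "apply_moves", "payload": {"plan": [[0,0,0.004,0,0,0,0],[0,0,0.004,0,0,0,0],[0,0,0.004,0,0,0,0],[0,0,0.003,0,0,0,0],[0,0,0.002,0,0,0,0],[0,0,0.001,0,0,0,0],[0,0,0,0,0,0,0]]}}

```text
time: 11.4
position: [565.5, 143.5, 41.3]
tool_rot: [0.0, -3.141, 0.0]
ft_force: [-1.3, -0.1, 0.8]
width: -0.001
grip_force: 0.0
```

Call:
{"api": "apply_moves", "payload": {"plan": [[0,0,0.0005,0,0,0,0],[0,0,0.0005,0,0,0,0],[0,0,0,0,0,0,0]]}}

```text
time: 11.65
position: [565.6, 143.5, 40.6]
tool_rot: [-0.0, 3.141, 0.0]
ft_force: [-0.5, -0.4, 0.5]
width: 0.002
grip_force: 0.0
```

Call:
{"api": "apply_moves", "payload": {"plan": [[0,0,0.0005,0,0,0,0],[0,0,0.0005,0,0,0,0],[0,0,0,0,0,0,0]]}}

```text
time: 11.9
position: [565.6, 143.4, 39.5]
tool_rot: [-0.0, 3.142, -0.0]
ft_force: [0.7, -1.1, 0.1]
width: 0.001
grip_force: 0.0
```

Call:
{"api": "apply_moves", "payload": {"plan": [[0,0,0.0005,0,0,0,0],[0,0,0,0,0,0,0]]}}

```text
time: 12.07
position: [565.6, 143.5, 39.3]
tool_rot: [-0.0, 3.141, 0.0]
ft_force: [-1.7, 0.4, 4.1]
width: -0.002
grip_force: 2.6
```

Call:
{"api": "apply_moves", "payload": {"plan": [[0,0,0.0005,0,0,0,0],[0,0,0,0,0,0,0],[0,0,0,0,0,0,0]]}}

```text
time: 12.32
position: [565.7, 143.5, 39.2]
tool_rot: [-0.0, 3.141, 0.0]
ft_force: [-3.8, -0.2, 13.5]
width: 0.002
grip_force: 6.9
```

Call:
{"api": "apply_moves", "payload": {"plan": [[0,0,-0.01,0,0,0,0],[0,0,-0.03,0,0,0,0],[0,0,-0.04,0,0,0,0],[0,0,-0.04,0,0,0,0],[0,0.035,-0.02,0,0,0,0],[0,0.035,0,0,0,0,0],[0,0.035,0,0,0,0,0],[0,0.035,0,0,0,0,0],[0,0.035,0,0,0,0,0],[0,0,0,0,0,0,0]]}}

```text
time: 13.15
position: [565.0, 324.1, 179.1]
tool_rot: [-0.006, 3.14, 0.003]
ft_force: [-0.6, -1.2, -0.6]
width: 0.001
grip_force: 0.0
```

```bash
python3 - <<'E'
from h import *
s,c=snap('scene','s4.png'); print(s['position'],s['ft_force'])
b=cv2.imread('pics/s4.png')[120:255,180:330];cv2.imwrite('pics/s4c.png',cv2.resize(b,None,fx=4.4,fy=4.4,interpolation=cv2.INTER_CUBIC))
d=c['range_z'];K=c['K'];v,u=np.mgrid[150:220,195:290];z=d[150:220,195:290]
P=np.stack([(u-K[0,2])/K[0,0]*z,-(v-K[1,2])/K[1,1]*z,-z],-1)@R.from_rotvec(c['orientation']).as_matrix().T+c['origin']
for a,b_ in((118,130),(130,145),(145,160),(160,172)):
  for x0 in (480,560,630):
    q=P[(z>0)&(abs(P[...,0]-x0)<18)&(P[...,1]>a)&(P[...,1]<b_)];print(a,x0,len(q),np.median(q[:,2]).round(1))
E
```

```text
[565.00609692 324.09360137 179.08238189] [-0.63731011 -1.19631204 -0.57161604]
118 480 66 38.8
118 560 44 40.3
118 630 43 40.9
130 480 68 38.6
130 560 45 39.8
130 630 41 39.9
145 480 71 39.2
145 560 50 40.3
145 630 49 40.4
160 480 57 39.1
160 560 43 40.1
160 630 40 40.5
```

View pics/s4c.png

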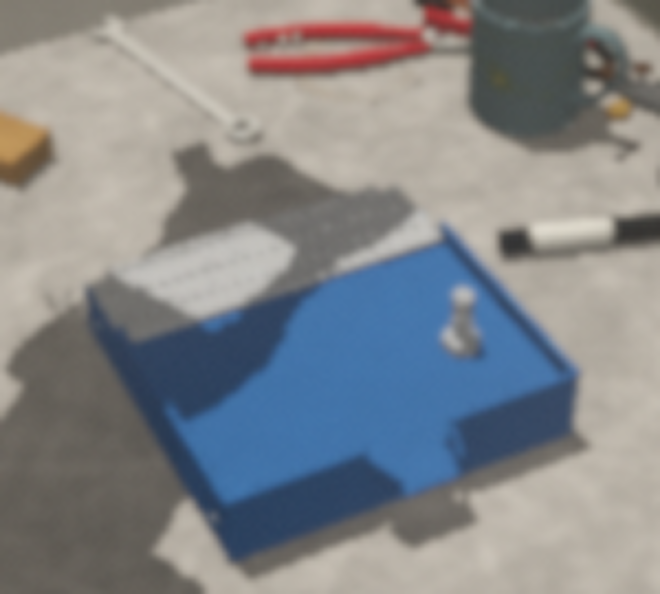

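The view shows the lid flat over the trough, level at about 40 mm from front to back. The platform is empty apart from the bolt standing at (461,320), and the other items are where they were. I'm handing the job in.

```bash
python3 -c "
from station import *
print(close_job())"
```

```text
the job is handed in; nothing more can be done
None
```

All three nuts were swept into the trough, the lid is pressed shut (level at about 40 mm), the bolt still stands where it was, and the job was handed in at about 13 s of the 58 s allowed.

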